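Scrape the cedar chips off the rolling board into its scrap trough

ROBOT

A 6-joint arm with a two-finger parallel gripper is mounted at the origin on the work surface. World frame = base frame: x ahead of the robot, y to its left, z up, the work surface at z = 0. Lengths are in mm, angles in rad, forces in N, time in s.
With the tool pointing down it reaches from about 300 to 875 mm from the base axis. Payload 4.2 kg.
Tool frame: the origin (TCP) lies midway between the tips of the shut fingers; the grasp point (between the pads) lies 19 mm behind it; z points along the fingers, y is the line along which they close (so a half turn about z gives the same grasp; the last joint's range is limited). The gripper opens to 85 mm and grips with 20 to 120 N. Pads are 22 mm wide; open, the fingers measure 114 mm over their backs; the gripper's body (76 mm by 85 mm) begins 54 mm behind the grasp point. The pads swing forward as they close: fully open they stand 13 mm farther back than shut.
Start: joints at [1.115, 0.32, 1.565, -0, 1.257, -0.02], TCP at [242.732, 521.27, 231.338] pointing down, gripper open.
Joint ranges: [-3.11, 3.11], [-0.84, 2.01], [0.21, 2.61], [-1.34, 4.49], [0.05, 2.63], [-2.56, 2.56]. Speed limits (rad/s): [2.57, 2.57, 3.14, 3.14, 3.14, 3.14].

INTERFACE

Orientations are given as a unit quaternion [x, y, z, w].
In Python, from station import status, grab_frame, calibration, workorder, models gives the robot as it stands.
- The arm moves only by the tool send_rows, never from a script. Its argument "targets" is a list of rows, each a list of 3 entries, a list of its own where there are three numbers: the shift along the tool's x, y, z in cm, then the turn about the tool's z in rad, then the opening, from 0 (shut) to 1 (fully open). A call has 1 to 12 rows; each row shifts and turns the commanded pose from where the row before left it, along the tool's axes as they then stand; what a row does not reach is not made up. A row lasts 1/8 s, in which the tool goes at most 62.5 mm and 10.7 degrees, less where a joint would pass 70% of its speed; a pose out of reach is approached as far as the arm can. A call with a gripper value outside its range is refused whole. The fingers move at their own pace and stop on an object; the grip force is fixed at half the most. Time passes only in rows, so rows that do not move let the fingers close. It gives the time, the measured TCP pose, the force, the opening and the grip force at its end, in the units of the state.
- status.state(): the state, without advancing time (a new reading comes with each control period).
- grab_frame(name): name is "scene" or "side" or "wrist"; returns (picture, depth): 480x640x3 uint8, blue, green, red; 480x640 float32, mm along the optical axis (not along the pixel's ray), 0 where there is no reading.
- calibration(name): a dict with "mtx" (3x3 intrinsics, pixels), "eye" and "attitude" of the camera in the world; the wrist camera has in their place "tool_from_camera" (4x4, takes a point from camera to tool coordinates, whose origin is the TCP and whose axes are the flange's). Camera axes: x right, y up, looking along -z (the intrinsics and any distortion apply to the point x, -y, -z); pixel columns grow to the right and rows downward; lengths in mm; the calibration is good to about 2 mm. The wrist camera is an equidistant fisheye: a pixel r from the principal point sees the ray r / f radians off the axis. A picture is of the moment at which its call begins: read the wrist's pose just before it. calibration takes no time and is no camera call.
- workorder.close_job(): hands the job in; it is judged then, once.
Trained networks look in the newest picture that a camera, given by its name, has taken for a name from the list of things; names that differ only in an ending like _2 or _b are one class to them, and where a whole thing is asked for, a point or a joint stands for the part that bears it (a point fixed in the world has none). Each returns a list of dicts, best first, with "conf" (0 to 1); they miss things now and then, are a little off and sometimes report something else, mostly with a low value. They report only what shows in the picture. A call takes as long as a camera call.
- models.regions_of(camera, query): "region" (480x640 bool, what is visible of it) and "centre" ([column, row] in pixels, amid what is visible of it).
- models.mark_of(camera, query): "centre" ([column, row] in pixels: a listed point, or the origin of a listed thing).
The state is a dict: "time": time; "joints": joint angles; "dq": joint speeds; "tau": joint torques, N m; "tool_pos": TCP position; "ee_rot": TCP orientation; "force": force on the tool from outside, world axes, zero at the start; "moment": the same for the moment, N m; "opening": opening from 0.0 (shut) to 1.0 (fully open); "grasp_force": force on a finger pad.
Only numpy, scipy, OpenCV 4.12 (cv2) and the standard library are available. Lean on these libraries where they do the work, as an engineer would, in place of code of your own. Each camera call takes 0.05 s, during which the arm holds its last target. There are 200 camera calls.

TASK

Clear the four cedar chips off the rolling board into the scrap trough at its end. Lift the scraper block up and off its hook, set it down on the bench with its long side level and let go, then take it again squarely by its back and sweep the chips with it: push them only with the scraper, never with the gripper, and lower it gently onto the board, without slamming or forcing it. Finish with the scraper left standing on its sole on the cleared board, and do not disturb the cup, the jar or the mould.

Things in the scene. Friction and masses are not known exactly. Their poses are not given: they have to be found in the camera images.
- board: light wooden rolling board fixed to the bench, a slab 196 (x) x 250 (y) x 40 mm high with a scrap trough joined to its +y end; origin on the bench under the centre of the slab. Along both long sides (x = +-86 to +-98 mm) a lip stands 14 mm above its top, so the clear way between the lips is 172 mm wide; both ends (y = -125 and y = +125 mm) have no lip
- board_top (a point): centre of the board's top face, 40 mm above the bench; axes as the board's
- trough (a point): centre of the scrap trough's floor, 6 mm above the bench and 180 mm along the board's +y from its centre; the trough is 172 (x) x 110 (y) mm inside, from the board's end at y = -55 mm to its end wall at y = +55 mm, its walls 30 mm above the bench, lower than the board's top; axes as the board's
- stand: steel post on a dark wooden foot, fixed to the bench, with a hook 300 mm up that points to the stand's -x; origin on the bench under the point of the hook where the scraper hangs. The foot spans x = +25 to +125 mm and y = +-60 mm, 22 mm high; the post (20 mm thick, 320 mm high) stands at x = +85 mm
- hook (a point): hanging point on the axis of the hook bar (8 mm thick), 300 mm above the bench; in front of it, 22 mm towards the stand's -x, the bar ends in an upturned tip that rises to 16 mm above this point
- scraper: scraper 150 (x) x 34 (y) x 65 mm (z), 0.3 kg: steel sole 34 thick, 20 high; above it a wooden back 26 thick (y), z = 20 to 65. Origin: centre of the sole's underside, z to the back, +x to the end with a flat wire loop (at z = 31, 26 wide, to x = 121, clear opening 40 long). Mass centre x = 0, z = 31. Starts hung by the loop: +x up, back (z) facing the stand's -x, the robot's side
- chip_a: a loose offcut of cedar, a flat stick 64 x 24 x 10 mm (long x wide x thick), x along its length, origin at the centre of its underside as built; it starts lying flat on the board
- chip_b: a loose offcut of cedar, a flat stick 70 x 18 x 12 mm (long x wide x thick), x along its length, origin at the centre of its underside as built; it starts lying flat on the board
- chip_c: a loose offcut of cedar, a flat stick 60 x 28 x 9 mm (long x wide x thick), x along its length, origin at the centre of its underside as built; it starts lying flat on the board
- chip_d: a loose offcut of cedar, a flat stick 62 x 20 x 14 mm (long x wide x thick), x along its length, origin at the centre of its underside as built; it starts lying flat on the board
- cup: bystander: clay cup, 70 mm across and 75 mm high, origin at the centre of its underside
- jar: bystander: closed amber glass jar, 68 mm across and 90 mm high, origin at the centre of its underside
- mould: bystander: wooden cigar mould, a slab 70 (x) x 200 (y) x 30 mm with six grooves, origin at the centre of its underside

How it is judged:
By the outcome, as a careful person would: the job done as asked, in the order asked, and still so for the second after the job is handed in, with the robot touching nothing.
It also fails if it takes over 66 s, if anything falls off the work surface, if the arm or the gripper's body presses on something with over 40 N, if the wrist force passes 120 N, or if a joint passes its speed limit or range.

## Working session

There is one attempt and no reset: what is moved stays moved. The work goes in short steps, Python scripts to look and compute and a tool call to move; the robot and the scene stay as the last step left them, time stands still between calls to the robot, and variables do not carry over. Pictures are saved under pics/ and viewed, at most 13 in all, crops included, and the job is handed in when it is done.

Besides the shell and the picture viewer there is one more tool, called after "Request:" in YAML: its name, and indented under it one key for each argument. send_rows: Moves the arm, as the interface text tells. Its arguments: {"type":"object","properties":{"targets":{"type":"array","items":{"type":"array"}}},"required":["targets"]}

```bash
mkdir -p pics; cat > h.py <<'E'
import numpy as np,cv2
from scipy.spatial.transform import Rotation as R
from station import status,grab_frame,calibration,workorder,models
def cam(n):
    c=calibration(n); a=np.array(c['attitude'],float)
    M=a if a.shape==(3,3) else R.from_quat(a).as_matrix()
    return np.array(c['mtx']),np.array(c['eye'],float),M,c
def cloud(n,d):   # world xyz per pixel
    K,e,M,c=cam(n); v,u=np.mgrid[0:480,0:640]
    P=np.stack([(u-K[0,2])/K[0,0]*d,-(v-K[1,2])/K[1,1]*d,-d],-1)
    return P@M.T+e
def ray(n,px):
    K,e,M,c=cam(n); r=np.array([(px[0]-K[0,2])/K[0,0],-(px[1]-K[1,2])/K[1,1],-1.]); return e,M@r
def onz(n,px,z):
    e,r=ray(n,px); return e+r*(z-e[2])/r[2]
E
python3 - <<'E'
from h import *
np.set_printoptions(precision=1,suppress=True)
for n in('scene','side'):
    p,d=grab_frame(n); cv2.imwrite(f'pics/{n}0.png',p); K,e,M,c=cam(n); print(n,{k:v for k,v in c.items()})
    P=cloud(n,d)
    for q in('board','board_top','trough','stand','hook','scraper','chip_a','cup','jar','mould'):
        for r in models.mark_of(n,q)[:4]:
            u,v=np.round(r['centre']).astype(int); u=min(max(u,0),639);v=min(max(v,0),479)
            print(n,q,round(r['conf'],2),np.array(r['centre']),'cloud',P[v,u],'z0',onz(n,r['centre'],0),'z40',onz(n,r['centre'],40)[:2])
print(calibration('wrist'));print(status.state())
E
```

```text
scene {'mtx': array([[447.8,   0. , 313.2],
       [  0. , 447.8, 238. ],
       [  0. ,   0. ,   1. ]]), 'eye': array([ 964.2,  336.5, 1032.6]), 'attitude': array([0.1, 0.3, 0.9, 0.4])}
scene board 0.64 [388.4 347.9] cloud [556.8 186.3  41.7] z0 [538.8 180.5   0. ] z40 [555.3 186.6]
scene board 0.18 [458.9 393.5] cloud [519.9 364.4   7.4] z0 [515.9 363.8   0. ] z40 [533.2 362.8]
scene board_top 0.77 [391.1 340.7] cloud [537.8 180.7  40.3] z0 [519.7 174.1   0. ] z40 [536.9 180.4]
scene trough 0.78 [456.9 391.2] cloud [516.3 357.5   5.4] z0 [514.5 357.7   0. ] z40 [531.9 356.9]
scene stand 0.8 [243.1 244.5] cloud [ 575.9 -303.8    4.2] z0 [ 575.3 -304.9    0. ] z40 [ 590.4 -280. ]
scene hook 0.92 [225.6 171. ] cloud [ 579.8 -298.7  300.7] z0 [ 422.7 -560.7    0. ] z40 [ 443.7 -525.9]
scene scraper 0.65 [220.4 208.3] cloud [ 533.6 -455.6   -0.2] z0 [ 533.6 -453.7    0. ] z40 [ 550.3 -423.1]
scene scraper 0.49 [427.6 346.5] cloud [493.9 251.9  50.8] z0 [471.3 247.5   0. ] z40 [490.4 251. ]
scene chip_a 0.87 [410.2 375.5] cloud [580.8 263.2  55.6] z0 [557.7 258.7   0. ] z40 [573.5 261.7]
[... 2733 characters left out ...]
313.5 -496.     0. ] z40 [ 306.8 -448. ]
{'mtx': array([[371.6,   0. , 317.5],
       [  0. , 371.6, 239. ],
       [  0. ,   0. ,   1. ]]), 'tool_from_camera': array([[   0. ,    0.9,    0.3,   80.9],
       [   1. ,   -0. ,   -0. ,    1.1],
       [  -0. ,    0.3,   -0.9, -143.1],
       [   0. ,    0. ,    0. ,    1. ]])}
{'time': 1.1, 'joints': array([ 1.1,  0.3,  1.6, -0. ,  1.3, -0. ]), 'dq': array([-0., -0., -0., -0., -0., -0.]), 'tau': array([  0. , -41.5, -23.4,  -0. ,   0. ,   0. ]), 'tool_pos': array([242.7, 521.3, 231.4]), 'ee_rot': array([0.2, 1. , 0. , 0. ]), 'force': array([ 0.1, -0.1,  0.4]), 'moment': array([-0., -0., -0.]), 'grasp_force': 0.0, 'opening': 1.0016370300610806}
```

```bash
python3 - <<'E'
import cv2,numpy as np
a=cv2.imread('pics/scene0.png')[100:440,150:550]; b=cv2.imread('pics/side0.png')[120:460,150:480]
cv2.imwrite('pics/both0.png',np.hstack([a,b]))
from station import status
from scipy.spatial.transform import Rotation as R
s=status.state();print(R.from_quat(s['ee_rot']).as_matrix().round(3))
E
```

```text
[[-0.907  0.422  0.   ]
 [ 0.422  0.907  0.   ]
 [-0.     0.    -1.   ]]
```

View pics/both0.png

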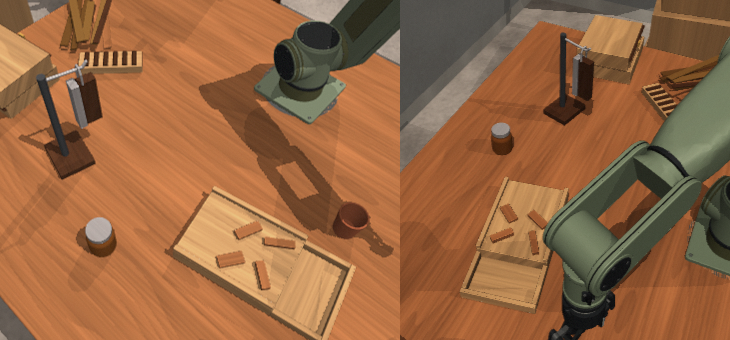

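```bash
python3 - <<'E'
from h import *
np.set_printoptions(precision=1,suppress=True)
for n in('scene','side'):
    p,d=grab_frame(n);P=cloud(n,d).reshape(-1,3);P=P[d.ravel()>0]
    near=P[np.hypot(P[:,0]-590,P[:,1]+300)<130]
    f=near[(near[:,2]>15)&(near[:,2]<27)]; print(n,'foot',len(f),cv2.minAreaRect(f[:,:2].astype(np.float32)),np.median(f,0))
    for lo,hi in((285,330),(240,285),(130,230),(60,130)):
        q=near[(near[:,2]>lo)&(near[:,2]<hi)]
        print(lo,hi,len(q))
        if len(q)>5:
            h,xe,ye=np.histogram2d(q[:,0],q[:,1],bins=[np.arange(480,720,10),np.arange(-400,-220,10)])
            for i,j in np.argwhere(h>3): print((int(xe[i]+5),int(ye[j]+5),int(h[i,j])),end=' ')
            print()
    top=P[(P[:,2]>37)&(P[:,2]<44)&(np.hypot(P[:,0]-537,P[:,1]-181)<190)]
    lip=P[(P[:,2]>44)&(P[:,2]<60)&(np.hypot(P[:,0]-537,P[:,1]-181)<190)]
    print('top',cv2.minAreaRect(top[:,:2].astype(np.float32)),len(top),'lip',cv2.minAreaRect(lip[:,:2].astype(np.float32)))
    # lip lines: rotate by yaw guess, find
    for r in models.regions_of(n,'chip_a'):
        m=r['region'];q=cloud(n,d)[m];q=q[q[:,2]>42]
        if len(q)>10:print('chip',round(r['conf'],2),q.mean(0),cv2.minAreaRect(q[:,:2].astype(np.float32)))
    for o in('scraper',):
        for r in models.regions_of(n,o):
            q=cloud(n,d)[r['region']];print(o,r['conf'],np.median(q,0),np.percentile(q,5,0),np.percentile(q,95,0))
E
```

```text
scene foot 1223 ((645.866943359375, -320.55010986328125), (124.58277893066406, 100.36070251464844), 74.05902862548828) [ 650.4 -309.6   22.7]
285 330 358
(555, -295, 19) (565, -295, 17) (575, -305, 14) (575, -295, 20) (575, -285, 13) (585, -305, 13) (585, -295, 4) (595, -305, 14) (605, -305, 15) (615, -315, 9) (615, -305, 8) (625, -315, 18) (635, -315, 17) (645, -325, 9) (645, -315, 19) (655, -335, 5) (655, -325, 16) (655, -315, 58) (665, -325, 29) (665, -315, 30) 
240 285 567
(545, -305, 6) (545, -295, 13) (545, -285, 18) (545, -275, 9) (555, -305, 7) (555, -295, 10) (555, -285, 36) (555, -275, 4) (565, -305, 5) (565, -295, 11) (565, -285, 37) (575, -315, 13) (575, -305, 15) (575, -295, 4) (575, -285, 46) (585, -315, 11) (585, -305, 11) (585, -295, 27) (585, -285, 18) (595, -325, 7) (595, -315, 12) (595, -305, 15) (595, -295, 20) (595, -285, 27) (605, -315, 11) (605, -305, 14) (605, -295, 32) (605, -285, 5) (645, -315, 8) (655, -315, 53) (665, -325, 21) (665, -315, 35) 
130 230 966
(545, -285, 32) (545, -275, 24) (555, -285, 92) (555, -275, 15) (565, -285, 100) (575, -285, 107) (585
[... 3009 characters left out ...]
350586), 50.41161346435547)
chip 0.66 [ 307.  -288.   205.6] ((212.67262268066406, 179.10919189453125), (93.94467163085938, 1493.0126953125), 11.163630485534668)
chip 0.62 [505.6 181.7  55.7] ((407.6730651855469, 333.0791015625), (48.621517181396484, 436.6488952636719), 33.150787353515625)
chip 0.57 [483.  250.9  53.2] ((483.780029296875, 249.4451446533203), (17.994558334350586, 70.32421875), 35.158348083496094)
chip 0.49 [590.6 191.6  50.1] ((591.1375732421875, 191.6566619873047), (27.696020126342773, 58.20266342163086), 52.60623550415039)
scraper 0.9 [ 568.5 -289.8  205. ] [ 538.9 -304.2  127.2] [ 601.6 -280.8  267.2]
scraper 0.31 [571.7 267.5  54.3] [552.2 245.8  44.9] [591.3 289.2  59.1]
```

Request:
send_rows:
  targets:
    - [[0, 0, -5], -0.17, 1]
    - [[0, 0, -5], 0, 1]
    - [[0, 0, -5], 0, 1]
    - [[-3.5, -4.7, 0], 0, 1]
    - [[-3.5, -4.7, 0], 0, 1]
    - [[-3.5, -4.7, 0], 0, 1]
    - [[-3.5, -4.7, 0], 0, 1]
    - [[-3.5, -4.7, 0], 0, 1]
    - [[-3.5, -4.7, 0], 0, 1]
    - [[-3.5, -4.7, 0], 0, 1]
    - [[-3.5, -4.7, 0], 0, 1]
    - [[-3.5, -4.7, 0], 0, 1]

```text
time: 2.9
tool_pos: [435.9, 28.5, 381.6]
ee_rot: [0.133, 0.991, 0.0, 0.001]
force: [0.4, 0.1, 0.3]
opening: 1.002
grasp_force: 0.0
```

Request:
send_rows:
  targets:
    - [[-3.5, -4.7, 0], 0, 1]
    - [[-3.5, -4.7, 0], 0, 1]
    - [[-3.5, -4.7, 0], 0, 1]
    - [[-1, -4.7, 0], 0, 1]
    - [[0, -4.7, 0], 0, 1]
    - [[0, 0, 0], 0, 1]
    - [[0, 0, 0], 0, 1]

```text
time: 3.78
tool_pos: [484.8, -226.2, 381.3]
ee_rot: [0.133, 0.991, 0.0, 0.0]
force: [-0.4, 0.4, -0.8]
opening: 1.001
grasp_force: 0.0
```

```bash
cat >> h.py <<'E'
def wcloud():
    s=status.state(); p,d=grab_frame('wrist'); c=calibration('wrist'); K=np.array(c['mtx']); T=np.array(c['tool_from_camera'])
    v,u=np.mgrid[0:480,0:640]; a=(u-K[0,2])/K[0,0]; b=(v-K[1,2])/K[1,1]; th=np.hypot(a,b)+1e-9
    t=np.where(th<1.35,np.tan(np.minimum(th,1.35)),np.nan)/th
    P=np.stack([a*t*d,-b*t*d,-d],-1)@T[:3,:3].T+T[:3,3]
    P[(d<=0)|(th>=1.3)]=np.nan
    return s,p,P@R.from_quat(s['ee_rot']).as_matrix().T+np.array(s['tool_pos'])
E
python3 - <<'E'
from h import *
np.set_printoptions(precision=1,suppress=True)
s,p,P=wcloud(); cv2.imwrite('pics/w1.png',p); print(s['tool_pos'],s['ee_rot'])
for q in('hook','scraper'):
    for r in models.mark_of('wrist',q)[:2]:
        u,v=np.round(r['centre']).astype(int); print(q,r['conf'],r['centre'],P[v,u])
a=np.deg2rad(-15.2);X=np.array([np.cos(a),np.sin(a)]);Y=np.array([-X[1],X[0]])
Q=P[np.isfinite(P[...,0])]; rel=Q[:,:2]-[573,-301]; q=np.c_[rel@X,rel@Y,Q[:,2]]
m=(abs(q[:,0])<60)&(abs(q[:,1])<60)&(q[:,2]>100); q=q[m]
for lo,hi in((150,200),(200,250),(250,262),(262,268),(268,290),(290,300),(300,325)):
    z=q[(q[:,2]>lo)&(q[:,2]<hi)]; print(lo,hi,len(z),np.percentile(z,[2,50,98],axis=0).tolist() if len(z) else '')
E
```

```text
[ 484.8 -226.2  381.3] [0.1 1.  0.  0. ]
hook 0.92 [252.0, 375.8] [ 570.5 -299.9  305. ]
scraper 0.56 [273.1, 329.2] [ 558.9 -283.7  260.9]
150 200 783 [[-34.081838058757405, -11.045122922772233, 151.90580936247713], [-32.7385262754908, 9.227906730032828, 177.00550034034725], [24.229748572026168, 16.949717973784466, 199.04457700434716]]
200 250 1127 [[-34.08925458527693, -11.153050036905546, 200.67724735665027], [-32.84095510767562, 9.19679130821158, 226.85692408255167], [25.640604952794497, 16.827674308595615, 248.77098233584599]]
250 262 359 [[-34.3701044547041, -11.803667576781613, 250.24184870784455], [-32.910413063139416, 7.703437189747262, 256.6197731777341], [20.677520379011263, 16.590776625603382, 261.8031804732621]]
262 268 1577 [[-32.70977478351821, -13.720538317605484, 262.35612281501153], [-7.749576755334796, 0.6676027095656953, 264.15028258083106], [28.175471151315634, 15.401459400792712, 265.73975990372026]]
268 290 219 [[-2.9753336371699888, -15.255763477885175, 268.17906658497145], [-1.5069988595641213, 10.61977464710655, 279.7742717590668], [0.7151336988477182, 15.905536623052077, 289.7030091019954]]
290 300 130 [[-2.5482192862869466, -14.94324917381611, 290.462939331879], [-1.3734453514061866, 10.28956242502761, 296.0013292297374], [2.3006654777611546, 15.588856652839059, 299.5603888682302]]
300 325 816 [[-24.240450684653617, -9.781843386807427, 301.0136270442712], [-0.10562614261630868, 0.6744324907684125, 306.16965022769284], [43.23916799715787, 10.885120254502993, 316.1821997796282]]
```

View pics/w1.png

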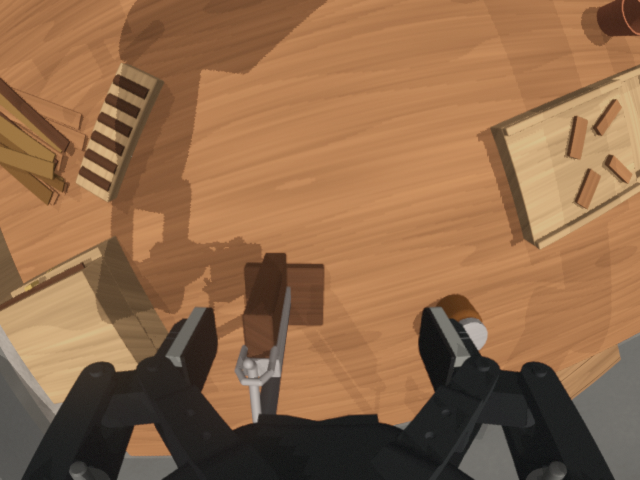

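Request:
send_rows:
  targets:
    - [[-3.3, -2.4, 0], 0, 1]
    - [[-3.3, -2.4, 0], 0, 1]
    - [[-3.35, 0, 0], 0, 1]
    - [[0, 0, 0], 0, 1]
    - [[0, 0, 0], 0, 1]

```text
time: 4.55
tool_pos: [568.1, -298.0, 381.3]
ee_rot: [0.132, 0.991, 0.0, -0.0]
force: [-0.1, -0.2, 0.5]
opening: 0.995
grasp_force: 0.0
```

Request:
send_rows:
  targets:
    - [[0, -0.1, 3.5], 0, 1]
    - [[0, 0, 3.5], 0, 1]
    - [[0, 0, 3], 0, 1]
    - [[0, 0, 2], 0, 1]
    - [[0, 0, 1.2], 0, 1]
    - [[0, 0, 0], 0, 1]
    - [[0, 0, 0], 0, 1]

```text
time: 5.42
tool_pos: [568.3, -300.1, 250.6]
ee_rot: [0.132, 0.991, -0.0, 0.001]
force: [1.0, 0.2, -0.2]
opening: 1.004
grasp_force: 0.0
```

Request:
send_rows:
  targets:
    - [[0, 0, 0.3], 0, 0.5]
    - [[0, 0, 0], 0, 0.3]
    - [[0, 0, 0], 0, 0.2]
    - [[0, 0, 0], 0, 0]
    - [[0, 0, 0], 0, 0]
    - [[0, 0, 0], 0, 0]
    - [[0, 0, 0], 0, 0]
    - [[0, 0, 0], 0, 0]

```text
time: 6.42
tool_pos: [568.1, -300.1, 246.6]
ee_rot: [0.133, 0.991, -0.0, 0.0]
force: [0.5, 0.3, 3.0]
opening: 0.352
grasp_force: 59.0
```

Request:
send_rows:
  targets:
    - [[0, 0, 0], 0, 0.7]
    - [[0, 0, 0], 0, 0.7]
    - [[0, 0, 0], 0, 0.7]
    - [[1.1, 0, 0.1], 0, 0.7]
    - [[0, 0, 0], 0, 0.4]
    - [[0, 0, 0], 0, 0]
    - [[0, 0, 0], 0, 0]
    - [[0, 0, 0], 0, 0]
    - [[0, 0, 0], 0, 0]
    - [[0, 0, 0], 0, 0]

```text
time: 7.68
tool_pos: [557.6, -297.5, 245.6]
ee_rot: [0.133, 0.991, -0.0, 0.0]
force: [-0.2, -2.5, 2.7]
opening: 0.29
grasp_force: 61.5
```

Request:
send_rows:
  targets:
    - [[0, 0, -0.7], 0, 0]
    - [[0, 0, -0.7], 0, 0]
    - [[0, 0, -0.6], 0, 0]
    - [[0, 0, 0], 0, 0]
    - [[0, 0, 0], 0, 0]

```text
time: 8.3
tool_pos: [557.2, -297.0, 265.0]
ee_rot: [0.132, 0.991, 0.0, -0.0]
force: [0.1, -0.0, -2.9]
opening: 0.29
grasp_force: 60.7
```

Request:
send_rows:
  targets:
    - [[1.5, 0, 0], 0, 0]
    - [[2, 0, 0], 0, 0]
    - [[2.5, 0, 0], 0, 0]
    - [[2.5, 0, 0], 0, 0]
    - [[2, 0, 0], 0, 0]
    - [[0, 0, 0], 0, 0]
    - [[0, 0, 0], 0, 0]

```text
time: 9.18
tool_pos: [456.2, -269.6, 265.5]
ee_rot: [0.133, 0.991, -0.0, 0.001]
force: [1.2, -0.2, -3.4]
opening: 0.287
grasp_force: 60.7
```

```bash
python3 - <<'E'
from h import *
np.set_printoptions(precision=1,suppress=True)
print(status.state()['joints'])
p,d=grab_frame('scene'); cv2.imwrite('pics/s2.png',cv2.resize(p[120:320,120:420],None,fx=2,fy=2))
p2,d2=grab_frame('side'); cv2.imwrite('pics/d2.png',cv2.resize(p2[120:320,230:530],None,fx=2,fy=2))
cv2.imwrite('pics/sd2.png',np.hstack([p[120:400,120:420],p2[120:400,230:530]]))
E
```

```text
[-0.6  0.2  1.6  0.   1.3 -1.9]
```

View pics/sd2.png

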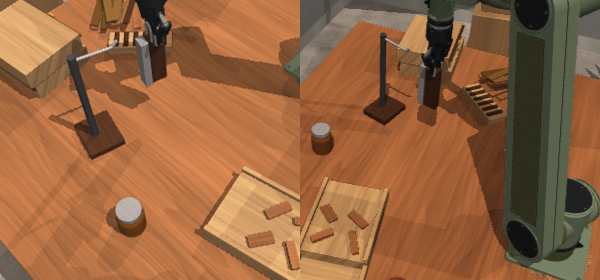

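Request:
send_rows:
  targets:
    - [[3.3, 2.5, 0], 0, 0]
    - [[3.3, 2.5, 0], 0, 0]
    - [[3.3, 2.5, 0], 0, 0]
    - [[3.3, 2.5, 0], 0, 0]
    - [[0, 0, 2.5], -0.15, 0]
    - [[0, 0, 2.5], -0.15, 0]
    - [[0, 0, 2.5], -0.15, 0]
    - [[0, 0, 2.5], 0, 0]
    - [[0, 0, 2], 0, 0]
    - [[0, 0, 0], 0, 0]
    - [[0, 0, 0], 0, 0]

```text
time: 10.65
tool_pos: [355.9, -138.7, 146.0]
ee_rot: [-0.092, 0.996, -0.0, 0.001]
force: [0.4, -0.2, -3.6]
opening: 0.284
grasp_force: 60.7
```

Request:
send_rows:
  targets:
    - [[0, 0, 0.8], 0, 0]
    - [[0, 0, 0.4], 0, 0]
    - [[0, 0, 0.2], 0, 0]
    - [[0, 0, 0.2], 0, 0]
    - [[0, 0, 0], 0, 0]

```text
time: 11.28
tool_pos: [354.9, -138.8, 132.1]
ee_rot: [-0.092, 0.996, -0.001, 0.0]
force: [-8.5, 0.2, 24.6]
opening: 0.286
grasp_force: 64.3
```

Request:
send_rows:
  targets:
    - [[-0.96, 0, -0.27], 0, 0]
    - [[-0.96, 0, -0.22], 0, 0]
    - [[0, 0, 0], 0, 0]

```text
time: 11.65
tool_pos: [374.7, -134.8, 134.1]
ee_rot: [-0.092, 0.996, -0.0, 0.0]
force: [0.3, -0.5, -3.3]
opening: 0.292
grasp_force: 60.8
```

Request:
send_rows:
  targets:
    - [[0, 0, -2], 0, 0]
    - [[-1, 3, 0], 0, 0]
    - [[-1, 4.5, 0], 0, 0]
    - [[-1, 5, 0], 0, 0]
    - [[0, 5, 0], 0, 0]
    - [[0, 4.5, 0], 0, 0]
    - [[0, 0, 0], 0, 0]
    - [[-2, 0, 0], 0, 0]
    - [[0, 0, 0], 0, 0]

```text
time: 12.78
tool_pos: [385.4, 90.1, 154.4]
ee_rot: [-0.091, 0.996, 0.0, 0.001]
force: [-0.6, -0.6, -3.5]
opening: 0.288
grasp_force: 61.2
```

```bash
cat >> h.py <<'E'
BC=np.array([545.,184.4]);A=np.deg2rad(10.6);BX=np.array([np.cos(A),np.sin(A)]);BY=np.array([-BX[1],BX[0]])
def tob(P): r=np.asarray(P)[...,:2]-BC; return np.stack([r@BX,r@BY,np.asarray(P)[...,2]],-1)
def look(names,fn):   # points near held scraper in board frame
    s=status.state(); t=tob(np.array(s['tool_pos'])); print('tcp_b',t.round(1)); ims=[]
    for n in names:
        p,d=grab_frame(n); ims.append(p); q=tob(cloud(n,d)); 
        for r in models.regions_of(n,'scraper')[:1]:
            z=q[r['region']]; z=z[(abs(z[:,1]-t[1])<40)&(abs(z[:,0]-t[0])<230)]
            if len(z)<30: continue
            c=z.mean(0); w,V=np.linalg.eigh(np.cov(z[:,[0,2]].T)); v=V[:,1]*np.sign(V[1,1])
            print(n,round(r['conf'],2),len(z),'c',c.round(1),'lean deg to +bx',np.degrees(np.arctan2(v[0],v[1])).round(1),'z',np.percentile(z[:,2],[1,99]).round(1),'bx',np.percentile(z[:,0],[1,99]).round(1))
            L=z[z[:,2]<z[:,2].min()+0.0]
    cv2.imwrite(fn,np.hstack([cv2.resize(i,(400,300)) for i in ims]))
E
python3 -c "
from h import *
look(['scene','side'],'pics/l1.png')"
```

```text
tcp_b [-174.3  -63.3  154.4]
scene 0.95 805 c [-138.2  -60.3  129.9] lean deg to +bx -8.2 z [ 28.  216.6] bx [-182.3 -125.1]
side 0.92 882 c [-162.   -51.8  105.7] lean deg to +bx 4.4 z [ 22.8 175.3] bx [-195.3 -130.6]
```

View pics/l1.png

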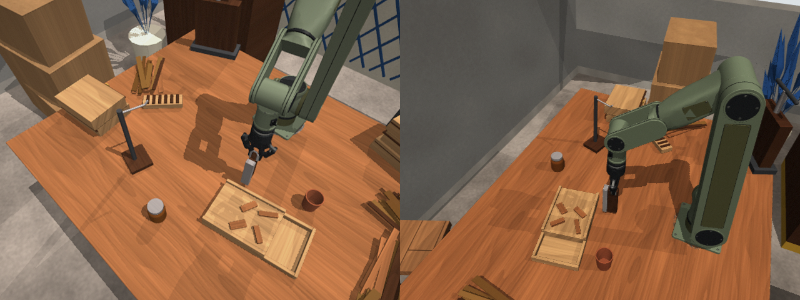

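Request:
send_rows:
  targets:
    - [[-1.5, 0, 0], 0, 0]
    - [[-1.2, 0, 0], 0, 0]
    - [[-0.8, 0, 0], 0, 0]
    - [[-0.8, 0, 0], 0, 0]
    - [[-0.8, 0, 0], 0, 0]
    - [[0, 0, 0], 0, 0]

```text
time: 13.72
tool_pos: [430.6, 99.5, 153.4]
ee_rot: [-0.092, 0.996, -0.0, -0.004]
force: [-6.2, -1.3, 0.3]
opening: 0.287
grasp_force: 61.7
```

Request:
send_rows:
  targets:
    - [[-1.2, 0, 0], 0, 0]
    - [[-1.2, 0, 0], 0, 0]
    - [[-1.2, 0, 0], 0, 0]
    - [[-1.2, 0, 0], 0, 0]
    - [[-1.2, 0, 0], 0, 0]
    - [[0, 0, 0], 0, 0]

```text
time: 14.48
tool_pos: [487.5, 110.1, 152.4]
ee_rot: [-0.092, 0.996, -0.001, -0.007]
force: [-8.3, -2.4, 0.1]
opening: 0.283
grasp_force: 84.1
```

```bash
python3 -c "
from h import *
look(['scene','side'],'pics/l2.png')"
```

```text
tcp_b [-70.2 -62.5 152.4]
scene 0.97 467 c [-58.2 -58.7 153.2] lean deg to +bx 22.3 z [ 38.9 203.2] bx [-121.   -28.2]
side 0.77 1112 c [-103.8  -52.9  112.9] lean deg to +bx 37.7 z [ 37.4 199.7] bx [-167.2  -33. ]
```

Request:
send_rows:
  targets:
    - [[-1, 0, 0], 0, 0]
    - [[-1, 0, 0], 0, 0]
    - [[-1, 0, 0], 0, 0]
    - [[-1, 0, 0], 0, 0]
    - [[-0.5, 0, 0], 0, 0]
    - [[0, 0, 0], 0, 0]

```text
time: 15.42
tool_pos: [528.9, 117.7, 151.9]
ee_rot: [-0.092, 0.996, -0.001, -0.01]
force: [-12.5, -3.1, 1.3]
opening: 0.29
grasp_force: 101.8
```

```bash
python3 -c "
from h import *
look(['scene','side'],'pics/l3.png')"
```

```text
tcp_b [-28.1 -62.6 151.9]
scene 0.72 403 c [-11.8 -61.  160.6] lean deg to +bx 17.3 z [ 42.2 191.2] bx [-55.4  22.2]
side 0.6 1192 c [-75.7 -53.3 123.6] lean deg to +bx 52.2 z [ 47.1 188.1] bx [-147.7   17.8]
```

View pics/l3.png

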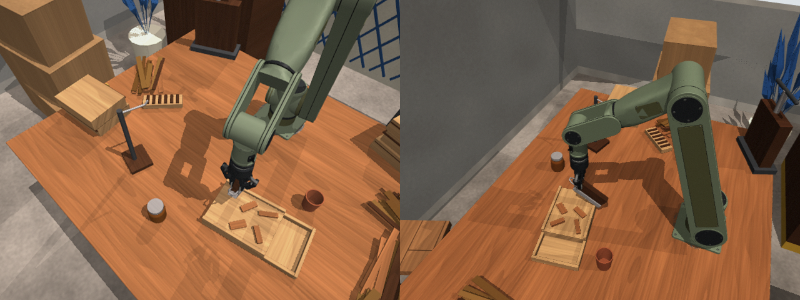

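Request:
send_rows:
  targets:
    - [[2, 0, 0], 0, 0]
    - [[3.5, 0, 0], 0, 0]
    - [[3.7, 0, 0], 0, 0]
    - [[0, -3, 0], 0, 0]
    - [[0, -5, 0], 0, 0]
    - [[0, -5, 0], 0, 0]
    - [[0, -5, 0], 0, 0]
    - [[0, -4, 2], 0, 0]
    - [[0, 0, 0], 0, 0]
    - [[0, 0, 0], 0, 0]

```text
time: 16.88
tool_pos: [486.2, -113.7, 134.1]
ee_rot: [-0.092, 0.996, 0.0, 0.0]
force: [-1.1, -0.5, -3.3]
opening: 0.285
grasp_force: 93.4
```

```bash
python3 -c "
from h import *
look(['scene','side'],'pics/l4.png')"
```

```text
tcp_b [-112.7 -282.2  134.1]
scene 0.87 450 c [-117.8 -272.7  116.4] lean deg to +bx 46.0 z [ 41.4 174.5] bx [-199.1  -62.9]
side 0.74 937 c [-158.1 -270.9  102.6] lean deg to +bx 52.2 z [ 36.5 170.9] bx [-228.1  -70.9]
```

Request:
send_rows:
  targets:
    - [[0, 0, 1], 0, 0]
    - [[0, 0, 0.5], 0, 0]
    - [[0, 0, 0.3], 0, 0]
    - [[0, 0, 0], 0, 0]

```text
time: 17.58
tool_pos: [485.7, -113.9, 115.9]
ee_rot: [-0.092, 0.996, 0.0, -0.0]
force: [-0.4, 0.6, -4.1]
opening: 0.291
grasp_force: 93.4
```

Request:
send_rows:
  targets:
    - [[0, 0, 0.5], 0, 0]
    - [[0, 0, 0.5], 0, 0]
    - [[0, 0, 0.3], 0, 0]
    - [[0, 0, 0], 0, 0]

```text
time: 18.08
tool_pos: [492.1, -114.2, 108.5]
ee_rot: [-0.091, 0.996, -0.001, 0.007]
force: [5.8, 3.9, 22.4]
opening: 0.288
grasp_force: 96.1
```

Request:
send_rows:
  targets:
    - [[-0.8, 0, 0.4], 0, 0]
    - [[-0.8, 0, 0.5], 0, 0]
    - [[-0.4, 0, 0.5], 0, 0]
    - [[0, 0, 0], 0, 0]

```text
time: 18.58
tool_pos: [511.7, -111.1, 93.7]
ee_rot: [-0.092, 0.996, -0.002, 0.007]
force: [6.5, 2.1, 17.8]
opening: 0.29
grasp_force: 109.9
```

Request:
send_rows:
  targets:
    - [[-0.7, 0, 0.7], 0, 0]
    - [[-0.5, 0, 0.7], 0, 0]
    - [[-0.5, 0, 0.7], 0, 0]
    - [[0, 0, 0], 0, 0]

```text
time: 19.08
tool_pos: [529.4, -107.9, 72.5]
ee_rot: [-0.092, 0.996, -0.002, 0.008]
force: [9.2, 2.1, 13.3]
opening: 0.287
grasp_force: 119.3
```

```bash
python3 -c "
from h import *
look(['scene','side'],'pics/l5.png')"
```

```text
tcp_b [ -69.1 -284.4   72.5]
scene 0.68 555 c [-106.5 -278.1   71.6] lean deg to +bx 79.5 z [  3.2 111.1] bx [-205.9  -12.5]
side 0.73 865 c [-131.2 -273.7   61.6] lean deg to +bx 74.5 z [  3.3 105.4] bx [-199.6  -51. ]
```

View pics/l5.png

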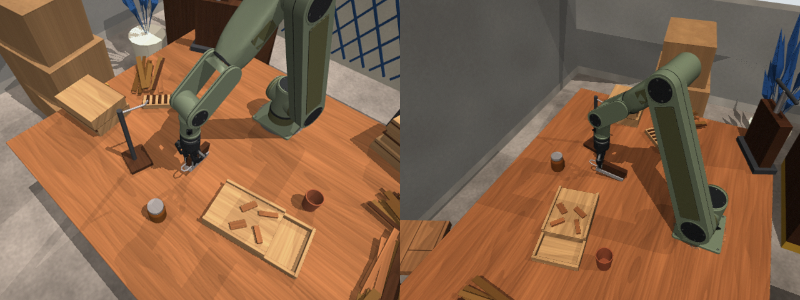

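Request:
send_rows:
  targets:
    - [[-0.4, 0, 0.7], 0, 0]
    - [[-0.4, 0, 0.8], 0, 0]
    - [[-0.4, 0, 0.8], 0, 0]
    - [[0, 0, 0], 0, 0]

```text
time: 19.77
tool_pos: [541.2, -105.4, 49.0]
ee_rot: [-0.091, 0.996, -0.001, 0.008]
force: [9.6, 3.2, 12.4]
opening: 0.292
grasp_force: 125.4
```

Request:
send_rows:
  targets:
    - [[-0.2, 0, 0.5], 0, 0]
    - [[0, 0, 0.5], 0, 0]
    - [[0, 0, 0.3], 0, 0]
    - [[0, 0, 0], 0, 0]

```text
time: 20.27
tool_pos: [542.9, -105.5, 35.9]
ee_rot: [-0.092, 0.996, -0.002, 0.007]
force: [9.3, 1.2, 9.9]
opening: 0.289
grasp_force: 125.8
```

Request:
send_rows:
  targets:
    - [[0, 0, 0.3], 0, 0]
    - [[0, 0, 0.1], 0, 0]
    - [[0, 0, 0], 0, 0]

```text
time: 20.65
tool_pos: [543.0, -105.5, 32.2]
ee_rot: [-0.092, 0.996, -0.002, 0.007]
force: [9.7, 1.3, 13.0]
opening: 0.291
grasp_force: 121.8
```

```bash
python3 - <<'E'
from h import *
look(['scene','side'],'pics/l6.png')
s,p,P=wcloud(); q=tob(P); t=tob(np.array(s['tool_pos']))
m=np.isfinite(q[...,0])&(abs(q[...,1]-t[1])<10)&(q[...,2]>45)&(q[...,0]<t[0]-30)&(q[...,0]>t[0]-170)
z=q[m]; print(len(z), 'top slope deg',np.degrees(np.arctan(np.polyfit(z[:,0],z[:,2],1)[0])) if len(z)>10 else None, np.percentile(z,[1,50,99],axis=0).round(1).tolist() if len(z) else '')
cv2.imwrite('pics/w6.png',p)
E
```

```text
tcp_b [ -55.3 -284.6   32.2]
scene 0.73 663 c [-106.3 -276.9   45.6] lean deg to +bx -87.1 z [ 0.8 72.1] bx [-189.7    3.4]
side 0.97 877 c [-122.9 -274.    42.1] lean deg to +bx -88.0 z [ 1.1 73.3] bx [-191.1   -3.4]
19442 top slope deg 1.7168345006411403 [[-171.3, -294.4, 64.9], [-130.5, -284.5, 67.1], [-86.5, -274.8, 69.2]]
```

View pics/w6.png

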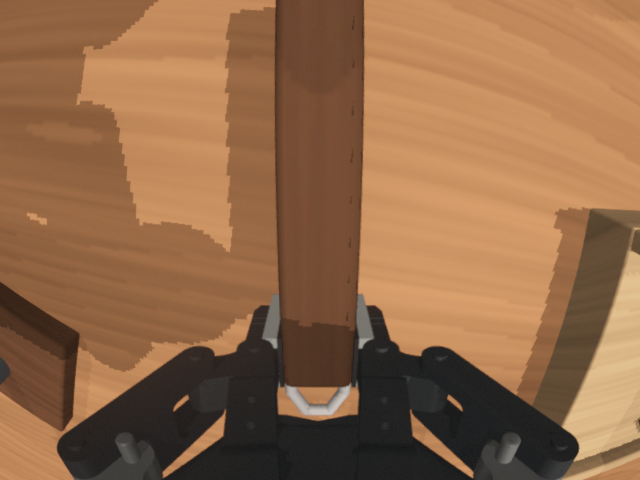

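Request:
send_rows:
  targets:
    - [[0, 0, 0.3], 0, 0]
    - [[0, 0, 0.2], 0, 0]
    - [[0, 0, 0], 0, 0]

```text
time: 21.28
tool_pos: [543.1, -105.5, 28.5]
ee_rot: [-0.091, 0.996, -0.002, 0.008]
force: [6.7, 1.1, 21.5]
opening: 0.291
grasp_force: 132.9
```

Request:
send_rows:
  targets:
    - [[0, 0, -0.25], 0, 0]
    - [[0, 0, 0], 0, 0.5]
    - [[0, 0, 0], 0, 0.7]
    - [[0, 0, 0], 0, 1]
    - [[0, 0, 0], 0, 1]
    - [[0, 0, 0], 0, 1]

```text
time: 22.02
tool_pos: [535.8, -104.6, 25.5]
ee_rot: [-0.092, 0.996, 0.0, -0.0]
force: [0.5, -0.9, -0.2]
opening: 1.001
grasp_force: 0.0
```

```bash
python3 - <<'E'
from h import *
s,p,P=wcloud(); q=tob(P); t=tob(np.array(s['tool_pos'])); print(t.round(1),np.round(s['ee_rot'],3))
m=np.isfinite(q[...,0])&(q[...,2]>55)&(q[...,2]<75)&(abs(q[...,1]-t[1])<40)&(q[...,0]<t[0]+20)&(q[...,0]>t[0]-190)
z=q[m]; z2=z[(z[:,0]<t[0]-30)]
print('slope',np.degrees(np.arctan(np.polyfit(z2[:,0],z2[:,2],1)[0])),'z',np.median(z2[:,2]),cv2.minAreaRect(z[:,:2].astype(np.float32)))
E
```

```text
[ -62.2 -282.4   25.5] [-0.092  0.996  0.    -0.   ]
slope 0.04229172165757951 z 65.40929104421362 ((-110.2782211303711, -283.26141357421875), (135.4918212890625, 26.602567672729492), 0.07843837887048721)
```

Request:
send_rows:
  targets:
    - [[0, 0, -2], 0, 1]
    - [[0, 0, -4], 0, 1]
    - [[2, 0, -4], 0, 1]
    - [[3, 0, 0], 0, 1]
    - [[0, 0, 0], 0, 1]
    - [[0, 0, 0], 0, 1]

```text
time: 22.82
tool_pos: [487.5, -113.8, 125.7]
ee_rot: [-0.092, 0.996, -0.0, 0.0]
force: [0.4, -0.2, 0.2]
opening: 0.997
grasp_force: 0.0
```

```bash
python3 - <<'E'
from h import *
s,p,P=wcloud(); q=tob(P); t=tob(np.array(s['tool_pos'])); print(t.round(1),np.round(s['ee_rot'],3))
def f(q,n):
    m=np.isfinite(q[...,0])&(q[...,2]>60)&(q[...,2]<72)&(abs(q[...,1]+283)<35)&(q[...,0]<20)&(q[...,0]>-230)
    z=q[m]; print(n,len(z),'z',np.median(z[:,2]),cv2.minAreaRect(z[:,:2].astype(np.float32)),np.percentile(z[:,0],[1,99]))
f(q,'w')
for n in('scene','side'):
    p,d=grab_frame(n); f(tob(cloud(n,d)),n)
E
```

```text
[-111.4 -282.5  125.7] [-0.092  0.996 -0.     0.   ]
w 10306 z 65.41761406154914 ((-117.82176208496094, -283.31005859375), (26.450328826904297, 149.08010864257812), 89.9683837890625) [-191.20008111  -46.49069937]
scene 429 z 65.65462652171266 ((-116.49411010742188, -281.1010437011719), (27.692981719970703, 151.04039001464844), 89.81497192382812) [-173.67760042  -42.40101552]
side 324 z 66.26748902089037 ((-118.75149536132812, -282.63702392578125), (149.30487060546875, 32.80366897583008), 0.7401983141899109) [-191.86059867  -45.6167031 ]
```

Request:
send_rows:
  targets:
    - [[0.6, -0.05, 2], 0, 1]
    - [[0, 0, 3], 0, 1]
    - [[0, 0, 2.5], 0, 1]
    - [[0, 0, 1.7], 0, 1]
    - [[0, 0, 0], 0, 0.5]
    - [[0, 0, 0], 0, 0.3]
    - [[0, 0, 0], 0, 0]
    - [[0, 0, 0], 0, 0]
    - [[0, 0, 0], 0, 0]
    - [[0, 0, 0], 0, 0]

```text
time: 24.22
tool_pos: [481.7, -115.6, 34.5]
ee_rot: [-0.092, 0.996, -0.0, 0.001]
force: [-0.3, -0.5, 5.5]
opening: 0.295
grasp_force: 60.2
```

Request:
send_rows:
  targets:
    - [[0, 0, -1.5], 0, 0]
    - [[0, 0, -3.5], 0, 0]
    - [[0, 0, -4], 0, 0]
    - [[-4, 3, 0], 0, 0]
    - [[-4, 5, 0], 0, 0]
    - [[-3.7, 5, 0], 0, 0]
    - [[0, 4.8, 0], 0, 0]
    - [[0, 0, 0], 0, 0]
    - [[0, 0, 0], 0, 0]

```text
time: 25.35
tool_pos: [562.1, 79.4, 123.6]
ee_rot: [-0.092, 0.996, -0.0, -0.001]
force: [0.5, -0.7, -4.5]
opening: 0.297
grasp_force: 60.1
```

```bash
python3 - <<'E'
from h import *
s,p,P=wcloud(); q=tob(P); t=tob(np.array(s['tool_pos'])); print(t.round(1),np.round(s['joints'],2))
ok=np.isfinite(q[...,0])
z=q[ok&(q[...,2]>142)&(q[...,2]<165)&(abs(q[...,1]-t[1])<40)&(abs(q[...,0])<110)]
print('scraper',cv2.minAreaRect(z[:,:2].astype(np.float32)),np.percentile(z[:,:],[1,99],axis=0).round(1).tolist())
l=q[ok&(q[...,2]>51)&(q[...,2]<57)&(q[...,1]>-110)&(q[...,1]<110)&(abs(q[...,0])<120)]
for sgn in(1,-1):
    a=l[(l[:,0]*sgn>80)]; 
    if len(a): print('lip',sgn,len(a),np.percentile(a[:,0],[2,50,98]).round(1),'slope deg',np.degrees(np.polyfit(a[:,1],a[:,0],1)[0]).round(2),'y',np.percentile(a[:,1],[2,98]).round(0))
b=q[ok&(q[...,2]>36)&(q[...,2]<44)&(abs(q[...,0])<80)&(abs(q[...,1])<130)]; print('top z',np.median(b[:,2]),'y',np.percentile(b[:,1],[0.5,99.5]))
for r in models.regions_of('wrist','chip_a'):
    c=q[r['region']&ok]; c=c[c[:,2]>44]
    if len(c)>10: print('chip',round(r['conf'],2),np.median(c,0).round(1),np.percentile(c,[3,97],axis=0).round(0).tolist())
cv2.imwrite('pics/w8.png',p)
E
```

```text
[  -2.5 -106.3  123.6] [ 0.12  0.4   1.74 -0.    1.01 -1.64]
scraper ((-21.133071899414062, -108.75411987304688), (112.9542465209961, 55.839324951171875), 13.450726509094238) [[-76.9, -127.5, 144.9], [31.0, -83.7, 162.5]]
lip 1 1248 [86.  90.4 97.9] slope deg 0.7 y [ 15. 107.]
lip -1 5836 [-96.8 -91.2 -85.6] slope deg -0.1 y [-107.  102.]
top z 40.53053721173332 y [-107.23586898  121.81905682]
chip 0.83 [45.5 -3.8 49.4] [[22.0, -29.0, 45.0], [68.0, 20.0, 51.0]]
chip 0.83 [37.3 67.9 54.3] [[15.0, 49.0, 46.0], [67.0, 92.0, 55.0]]
chip 0.65 [-38.4  -2.5  50.4] [[-65.0, -24.0, 46.0], [-12.0, 19.0, 52.0]]
chip 0.63 [-46.8  69.1  52.3] [[-65.0, 42.0, 45.0], [-29.0, 103.0, 54.0]]
```

View pics/w8.png

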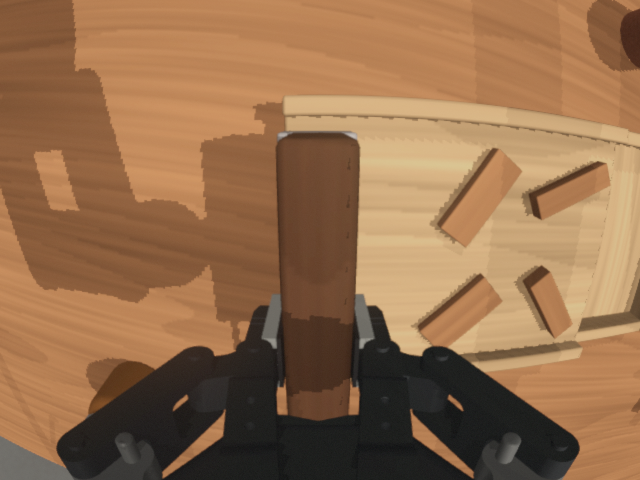

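Request:
send_rows:
  targets:
    - [[-0.2, 0, 1.5], 0, 0]
    - [[0, 0, 1.5], 0, 0]
    - [[0, 0, 1], 0, 0]
    - [[0, 0, 0.4], 0, 0]
    - [[0, 0, 0.2], 0, 0]
    - [[0, 0, 0], 0, 0]

```text
time: 26.2
tool_pos: [564.9, 80.1, 77.9]
ee_rot: [-0.092, 0.996, 0.0, 0.0]
force: [0.1, 0.2, -4.1]
opening: 0.294
grasp_force: 60.1
```

Request:
send_rows:
  targets:
    - [[0, 0, 0.15], 0, 0]
    - [[0, 0, 0.1], 0, 0]
    - [[0, 0, 0.1], 0, 0]
    - [[0, 0, 0], 0, 0]

```text
time: 26.7
tool_pos: [564.7, 80.1, 74.6]
ee_rot: [-0.092, 0.996, 0.0, 0.0]
force: [-1.8, 1.0, 0.3]
opening: 0.291
grasp_force: 60.4
```

Request:
send_rows:
  targets:
    - [[0, 1, 0.03], 0, 0]
    - [[0, 1.2, 0], 0, 0]
    - [[0, 1.2, 0], 0, 0]
    - [[0, 1.2, 0], 0, 0]
    - [[0, 1.2, 0], 0, 0]
    - [[0, 1.2, 0], 0, 0]
    - [[0, 1.2, 0], 0, 0]
    - [[0, 1.2, 0], 0, 0]
    - [[0, 1.2, 0], 0, 0]
    - [[0, 1.2, 0], 0, 0]

```text
time: 27.95
tool_pos: [543.4, 196.6, 74.6]
ee_rot: [-0.093, 0.996, -0.001, 0.001]
force: [1.0, -6.2, 4.7]
opening: 0.293
grasp_force: 61.3
```

Request:
send_rows:
  targets:
    - [[0, 1.2, 0], 0, 0]
    - [[0, 1, 0], 0, 0]
    - [[0, 1, 0], 0, 0]
    - [[0, 0, 0], 0, 0]

```text
time: 28.45
tool_pos: [537.1, 229.0, 74.5]
ee_rot: [-0.092, 0.996, 0.001, 0.001]
force: [-0.9, -2.0, 5.1]
opening: 0.289
grasp_force: 61.4
```

```bash
python3 - <<'E'
from h import *
s,p,P=wcloud(); q=tob(P); t=tob(np.array(s['tool_pos'])); print(t.round(1))
ok=np.isfinite(q[...,0])
for r in models.regions_of('wrist','chip_a'):
    c=q[r['region']&ok]
    if len(c)>10: print('chip',round(r['conf'],2),np.median(c,0).round(1),np.percentile(c,[3,97],axis=0).round(0).tolist())
p2,d=grab_frame('scene')
cv2.imwrite('pics/w9.png',np.hstack([cv2.resize(p,(400,300)),cv2.resize(p2[260:455,320:580],(400,300))]))
E
```

```text
[ 0.5 45.3 74.5]
chip 0.87 [20.6 99.6 54.3] [[10.0, 91.0, 43.0], [39.0, 110.0, 56.0]]
chip 0.86 [-52.   75.2  50.5] [[-80.0, 65.0, 49.0], [-21.0, 86.0, 52.0]]
chip 0.83 [ 6.2 82.  49.4] [[-1.0, 67.0, 42.0], [31.0, 90.0, 51.0]]
```

View pics/w9.png

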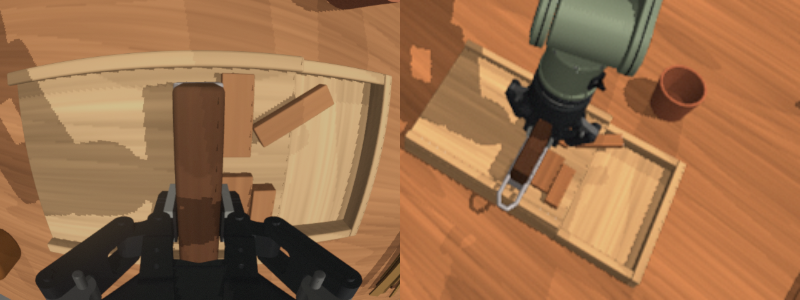

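Request:
send_rows:
  targets:
    - [[0, 1, 0], 0, 0]
    - [[0, 1, 0], 0, 0]
    - [[0, 1, 0], 0, 0]
    - [[0, 1, 0], 0, 0]
    - [[0, 1, 0], 0, 0]
    - [[0, 1, 0], 0, 0]
    - [[0, 0.8, 0], 0, 0]
    - [[0, 0.6, 0], 0, 0]
    - [[0, 0, 0], 0, 0]
    - [[0, 0, 0], 0, 0]

```text
time: 29.85
tool_pos: [523.9, 300.4, 74.5]
ee_rot: [-0.092, 0.996, 0.0, 0.0]
force: [1.2, -3.7, 5.7]
opening: 0.296
grasp_force: 61.5
```

```bash
cat > c.py <<'E'
from h import *
s,p,P=wcloud(); q=tob(P); t=tob(np.array(s['tool_pos'])); print(t.round(1))
ok=np.isfinite(q[...,0])
for r in models.regions_of('wrist','chip_a'):
    c=q[r['region']&ok]
    if len(c)>10: print('chip',round(r['conf'],2),np.median(c,0).round(1),np.percentile(c,[3,97],axis=0).round(0).tolist())
p2,d=grab_frame('scene')
cv2.imwrite('pics/w10.png',np.hstack([cv2.resize(p,(400,300)),cv2.resize(p2[260:455,320:580],(400,300))]))
E
python3 c.py
```

```text
[  0.6 117.9  74.5]
chip 0.77 [-52.4 143.   33.2] [[-83.0, 128.0, 21.0], [-25.0, 153.0, 45.0]]
chip 0.71 [-52.8 157.5  18.5] [[-71.0, 143.0, 16.0], [-6.0, 168.0, 20.0]]
chip 0.62 [  6.7 148.5  35.4] [[-9.0, 138.0, 29.0], [20.0, 156.0, 81.0]]
chip 0.52 [-27.   62.6  40.2] [[-94.0, -88.0, 6.0], [81.0, 236.0, 55.0]]
```

View pics/w10.png

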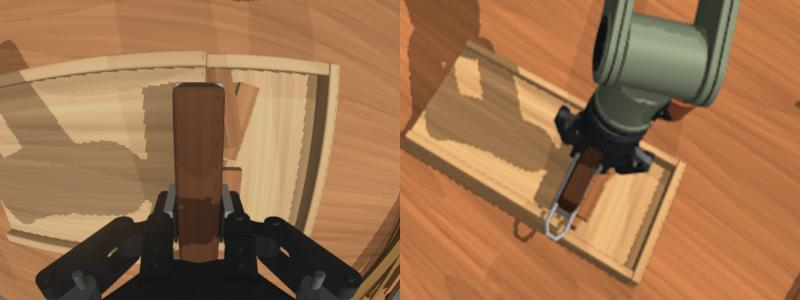

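Request:
send_rows:
  targets:
    - [[0, 0.7, 0], 0, 0]
    - [[0, 0.7, 0], 0, 0]
    - [[0, 0, 0], 0, 0]
    - [[0, 0, 0], 0, 0]
    - [[0, -1.5, 0], 0, 0]
    - [[0, -3, 0], 0, 0]
    - [[0, -4, 0], 0, 0]
    - [[0, -4, 0], 0, 0]
    - [[0, 0, 0], 0, 0]

```text
time: 31.12
tool_pos: [544.7, 188.9, 74.6]
ee_rot: [-0.091, 0.996, -0.001, 0.001]
force: [2.3, -8.0, 7.4]
opening: 0.296
grasp_force: 62.1
```

```bash
python3 c.py
```

```text
[ 0.6  4.4 74.6]
chip 0.85 [-51.3 135.5  33.1] [[-83.0, 127.0, 25.0], [-24.0, 148.0, 39.0]]
chip 0.68 [ 25.4 140.5  35.5] [[-0.0, 128.0, 32.0], [57.0, 154.0, 37.0]]
chip 0.67 [-48.9 158.3  18.4] [[-71.0, 140.0, 17.0], [-5.0, 169.0, 20.0]]
chip 0.61 [ 69.3 139.2  26.6] [[66.0, 133.0, 26.0], [73.0, 144.0, 28.0]]
```

View pics/w10.png

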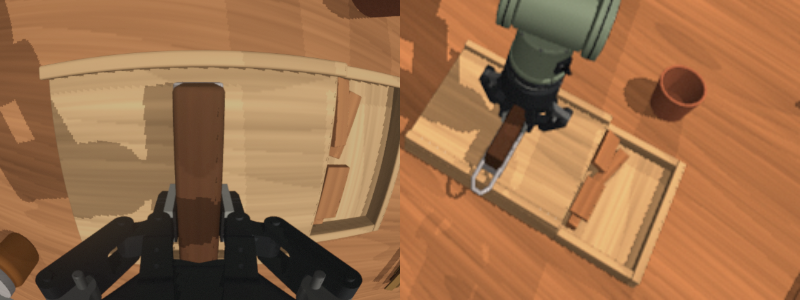

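Request:
send_rows:
  targets:
    - [[0, 0, -0.1], 0, 0]
    - [[0, 0, 0], 0, 0]
    - [[0, 0, 0], 0, 0.5]
    - [[0, 0, 0], 0, 0.8]
    - [[0, 0, 0], 0, 1]
    - [[0, 0, 0], 0, 1]
    - [[0, 0, -1.5], 0, 1]
    - [[0, 0, -4], 0, 1]
    - [[0, 0, -5], 0, 1]
    - [[0, 0, -5], 0, 1]
    - [[0, 0, 0], 0, 1]
    - [[0, 0, 0], 0, 1]

```text
time: 32.78
tool_pos: [543.7, 191.1, 230.3]
ee_rot: [-0.092, 0.996, 0.0, 0.0]
force: [-0.4, -0.2, -0.2]
opening: 1.003
grasp_force: 0.0
```

```bash
python3 - <<'E'
from h import *
s,p,P=wcloud(); q=tob(P); t=tob(np.array(s['tool_pos'])); print(t.round(1),s['time'])
ok=np.isfinite(q[...,0])
z=q[ok&(q[...,2]>95)&(q[...,2]<115)&(abs(q[...,0])<110)&(abs(q[...,1])<60)]
print('scraper',np.median(z[:,2]),cv2.minAreaRect(z[:,:2].astype(np.float32)))
for r in models.regions_of('wrist','chip_a'):
    c=q[r['region']&ok]
    if len(c)>10: print('chip',round(r['conf'],2),np.median(c,0).round(1),np.percentile(c,[3,97],axis=0).round(0).tolist())
b=q[ok&(abs(q[...,0])<80)&(abs(q[...,1])<122)&(q[...,2]>45)&(q[...,2]<60)]; print('stray on board pts away from scraper',(abs(b[:,1]-4)>30).sum())
for n in('scene',):
    grab_frame(n)
    for o in('cup','jar','mould'): print(o,[ (round(r['conf'],2),np.round(r['centre'],1).tolist()) for r in models.mark_of(n,o)[:1]])
E
```

```text
[-1.000e-01  6.800e+00  2.303e+02] 32.775
scraper 105.42502926539696 ((0.100555419921875, 7.676995754241943), (26.17148780822754, 149.6744384765625), 89.93731689453125)
chip 0.85 [-42.7 155.7  18.4] [[-71.0, 137.0, 11.0], [-6.0, 168.0, 20.0]]
chip 0.62 [-52.  136.1  32.7] [[-83.0, 126.0, 25.0], [-24.0, 149.0, 39.0]]
chip 0.61 [ 27.4 140.   35.5] [[1.0, 128.0, 32.0], [58.0, 154.0, 37.0]]
chip 0.57 [ 68.6 137.5  26.3] [[64.0, 131.0, 13.0], [76.0, 146.0, 28.0]]
stray on board pts away from scraper 0
cup [(0.8, [491.8, 324.3])]
jar [(0.72, [252.6, 346.3])]
mould [(0.71, [261.0, 161.9])]
```

```bash
python3 -c "
from station import workorder
print(workorder.close_job())"
```

```text
the job is handed in; nothing more can be done
None
```

The job is handed in at about 33 s of the 66 s allowed: all four chips are in the trough, though two lie on top of the others with their tops above its 30 mm walls. The scraper stands on its sole on the cleared board, and the cup, jar and mould are where they were. I tilted the scraper level by pushing its sole against the side of the fixed board, at up to about 13 N.

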